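# Two-key release of the capacitor feeder

## Task

Release the two capacitors waiting in the sloping feeder: with both fingertips, press the two black keys on the grey control box all the way down together, never one alone, and hold them down until both capacitors have rolled down the lane and lie still against its low end. Then let both keys come up fully and draw the hand clear. Do not touch the feeder or the capacitors by hand, and leave everything else on the bench where it is.

Things in the scene. Friction and masses are not known exactly. Their poses are not given: they have to be found in the camera images.
- ctl: Grey control box fixed to the bench, 75 (its x) x 135 (its y) x 45 mm high, plain steel screws in its corners. Origin: centre of its underside; z up. On its top stand two equal black round keys, centred on its x at y = +32 mm (key_a) and y = -32 mm (key_b), 64 mm apart, each 26 mm in diameter and standing in a flat steel bezel 36 mm across and 4 mm high. Unpressed, the flat key tops are 60 mm above the bench, 11 mm above the bezels; their travel is 8 mm, straight down.
- key_a_top (a point): Centre of the flat top of the key on the box's +y side (moves with the key).
- key_b_top (a point): Centre of the flat top of the key on the box's -y side (moves with the key).
- key_a (a joint): How far key_a is pressed, m: 0 up, 0.008 at its stop. It starts to move at about 2.5 N and needs about 4.5 N at the stop (both keys together about 8 to 9 N). It springs back up when let go, in about half a second.
- key_b (a joint): The same for key_b.
- feeder: Aluminium gravity feeder fixed to the bench, 300 mm long (its y) and 90 mm wide (its x), up to about 100 mm high. Origin: centre of its width on the bench; its open-topped lane, 54 mm wide inside, rises at 10 degrees towards +y and ends at the low end (-y) in a dark end stop whose inner face is at y = -138 mm. A steel stop bar crosses the lane at y = +30 mm.
- gate (a joint): How far the stop bar has sunk into the lane floor, m: 0 up (stands 19 mm above the floor), 0.020 fully down (flush, capacitors can pass). It is driven by the two keys: it can sink only as far as 3.6 times the travel of the less-pressed key, so both must be down at least 5.6 mm, and it sinks slowly, taking 1 to 2 s. It rises again as soon as a key is let up.
- cap1: First capacitor, a black can 35 mm in diameter and 50 mm long, lying across the lane (its x along its axis) just uphill of the stop bar. Origin at its centre. Released, it rolls down to rest at the end stop, at about y = -0.124 in the feeder's frame.
- cap2: Second capacitor, same size, lying uphill of the first. Origin at its centre. Released, it comes to rest against the first, at about y = -0.089 in the feeder's frame.
- psu: Bystander: loose bare-metal power supply unit, 85 x 125 x 38 mm (46 mm at its terminal block). Origin: centre of its underside.
- carton: Bystander: loose white and red carton, 75 x 110 x 55 mm. Origin: centre of its underside.
- driver: Bystander: loose screwdriver with a black handle lying on the bench, about 200 mm long. Origin: under the middle of it.
- spare: Bystander: loose spare capacitor standing upright, 35 mm in diameter, 50 mm high. Origin: centre of its underside.
Things that resemble listed ones, but are neither listed nor needed, are in the scene too. Leave any orange or yellow look-alike of the cap2 alone. What is shaped like the ctl but turquoise is not meant.

How it is judged:
By the outcome, as a careful person would: the job done as asked, in the order asked, and still so for the second after the job is handed in, with the robot touching nothing.
It also fails if it takes over 48 s, if anything falls off the work surface, if the arm or the gripper's body presses on something with over 40 N, if the wrist force passes 120 N, or if a joint passes its speed limit or range.

## Robot

A 6-joint arm with a two-finger parallel gripper is mounted at the origin on the work surface. World frame = base frame: x ahead of the robot, y to its left, z up, the work surface at z = 0. Lengths are in mm, angles in rad, forces in N, time in s.
With the tool pointing down it reaches from about 325 to 750 mm from the base axis. Payload 7.6 kg.
Tool frame: the origin (TCP) lies between the finger pads; the fingertips stand 22 mm ahead of it and the grasp point (between the pads) lies 3 mm ahead of it; z points along the fingers, x is the direction in which the jaws open and shut, and the axes are right-handed (so a half turn about z gives the same grasp; the last joint's range is limited). The gripper opens to 85 mm and grips with 20 to 120 N. Pads are 22 mm wide; open, the fingers measure 114 mm over their backs; the gripper's body (76 mm by 85 mm) begins 54 mm behind the grasp point. The pads swing forward as they close: fully open they stand 13 mm farther back than shut.
Start: joints at [-0.07, 0.052, 1.401, -0, 1.689, -0.07], TCP at [525.021, 0.021, 218.123] pointing down, gripper open.
Joint ranges: [-2.9, 2.9], [-0.91, 2.17], [0.12, 2.37], [-1.06, 4.2], [0.26, 2.73], [-2.93, 2.93]. Speed limits (rad/s): [2.57, 2.57, 3.01, 3.14, 3.14, 3.14].

## Interface

Orientations are given as [roll, pitch, yaw] about the fixed x, y, z axes, in that order (R = Rz(yaw) Ry(pitch) Rx(roll)).
In Python, from cell import ctrl gives the robot as it stands.
- The arm moves only by the tool carry_out, never from a script. Its argument "motion" is text: rows parted by semicolons, each of 7 numbers parted by spaces: the shift along the tool's x, y, z in cm, then the turn, a rotation vector about the tool's x, y, z in rad, then the finger opening in cm, from 0 to 8.54. A call has exactly 8 rows; each row is the pose to reach, as a shift and turn from the pose measured when the call began, along the tool's axes at that moment; what a row does not reach only later rows make up. A row lasts 1/12 s, in which the tool goes at most 41.7 mm and 7.16 degrees, less where a joint would pass 70% of its speed; a pose out of reach is approached as far as the arm can. A call with a gripper value outside its range is refused whole. The fingers move at their own pace and stop on an object; "newtons" is the grip in N (left out, the last holds). Time passes only in rows, so rows that repeat a pose let the fingers close, or fill a call up. It gives the time, the measured TCP pose, the force and the opening at its end, in the units of the state.
- ctrl.get_state(): the state, without advancing time (a new reading comes with each control period).
- ctrl.camera(name): name is "scene" or "side" or "wrist"; returns a dict with "color" (384x512x3 uint8, red, green, blue), "vfov" (degrees; the focal length in pixels is half the picture's height over the tangent of half this angle, whatever the lens; pixels are square), "cx", "cy" (the principal point, pixels), "position" and "orientation" of the camera in the world. Camera axes: x right, y down, z forward; pixel columns grow to the right and rows downward; lengths in mm; the calibration is good to about 2 mm. A picture is of the moment at which its call begins. There is no depth.
- ctrl.finish_job(): hands the job in, once; it reports no verdict.
The state is a dict: "clock": time; "joint_positions": joint angles; "dq": joint speeds; "effort": joint torques, N m; "eef_pos": TCP position; "ee_rot": TCP orientation; "wrist_force": force on the tool from outside, world axes, zero at the start; "moment": the same for the moment, N m; "gripper_width": finger opening in mm.
Only numpy, scipy, OpenCV 4.12 (cv2) and the standard library are available. Lean on these libraries where they do the work, as an engineer would, in place of code of your own. Each camera call takes 0.05 s, during which the arm holds its last target.

## Working session

There is one attempt and no reset: what is moved stays moved. The work goes in short steps, Python scripts to look and compute and a tool call to move; the robot and the scene stay as the last step left them, time stands still between calls to the robot, and variables do not carry over. Pictures are saved under pics/ and viewed, and the job is handed in when it is done.

Besides the shell and the picture viewer there is one more tool, called after "Emit:" as name(argument=value, ...) on one line, values as JSON. carry_out: Moves the arm, as the interface text tells. Its arguments: {"type":"object","properties":{"motion":{"type":"string"},"newtons":{"type":"number"}},"required":["motion"]}

```bash
ls; mkdir -p pics
python3 - <<'E'
from cell import ctrl
import cv2
s=ctrl.get_state();print(s)
for n in["scene","side","wrist"]:
    c=ctrl.camera(n);cv2.imwrite(f"pics/{n}0.png",c["color"][:,:,::-1]);print(n,{k:v for k,v in c.items() if k!="color"})
E
```

```text
pics
{'clock': 0.0, 'joint_positions': array([-7.02733001e-02,  5.28326012e-02,  1.40171393e+00,  8.03973530e-06,
        1.68859973e+00, -7.03101694e-02]), 'dq': array([ 9.84170613e-05,  4.36720201e-04, -5.25751270e-04, -4.00596876e-05,
        7.44965463e-04,  1.38228920e-03]), 'effort': array([ 8.02730119e-04, -3.81666934e+01, -3.60182977e+01,  8.43031398e-05,
        6.19437444e-03, -2.66336252e-05]), 'eef_pos': array([5.24682979e+02, 6.16306146e-02, 2.17280072e+02]), 'ee_rot': array([-3.14147554e+00,  1.54920444e-03,  3.78987375e-05]), 'wrist_force': array([ 0.19163034, -0.12926956, -0.20888457]), 'moment': array([0.00915167, 0.05206215, 0.01567971]), 'gripper_width': 85.40759636531213}
scene {'vfov': 52.65016447506799, 'cx': 254.5263837535133, 'cy': 188.58857835458664, 'position': array([1142.01905442, -557.54838249,  659.37830623]), 'orientation': array([-2.1769527 , -0.0134524 ,  0.85962251])}
side {'vfov': 45.76807104573666, 'cx': 260.68582398261407, 'cy': 193.71367746605324, 'position': array([-190.12215347,  726.60924376,  840.614177  ]), 'orientation': array([-2.2072515 ,  0.01256641, -2.38374682])}
wrist {'vfov': 67.2646461824803, 'cx': 253.58881405650826, 'cy': 187.9493481757146, 'position': array([525.43406311,  81.89027424, 373.00734681]), 'orientation': array([ 2.81594648e+00,  2.00949380e-03, -5.99731512e-04])}
```

View pics/scene0.png

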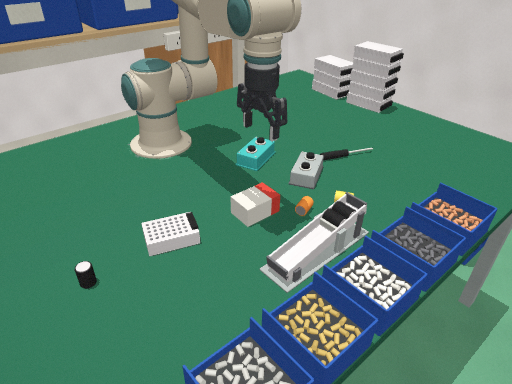

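View pics/side0.png

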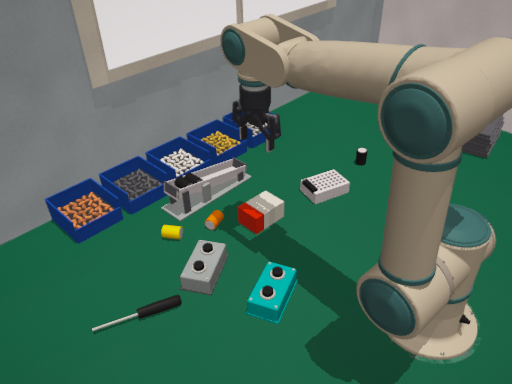

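View pics/wrist0.png

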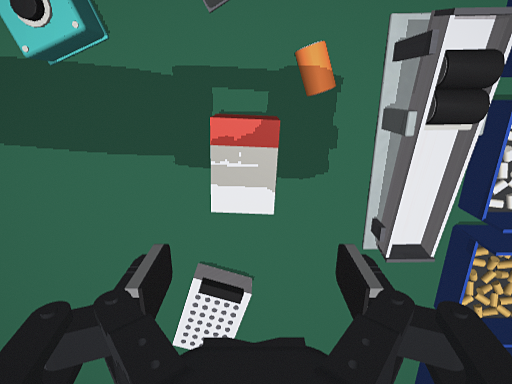

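The grey box with black keys is at scene (307,168) and side (204,265). The look-alike at scene (256,152) and side (272,290) is turquoise, so it isn't the one meant. I'll enlarge the grey box to confirm and to measure the keys.

Run:
```python
import cv2,numpy as np
a=cv2.imread("pics/scene0.png")[140:195,280:340];b=cv2.imread("pics/side0.png")[232:300,170:240]
a=cv2.resize(a,(400,400*55//60),interpolation=cv2.INTER_CUBIC);b=cv2.resize(b,(400,400*68//70),interpolation=cv2.INTER_CUBIC)
o=np.zeros((400,800,3),np.uint8);o[:a.shape[0],:400]=a;o[:b.shape[0],400:]=b;cv2.imwrite("pics/crop0.png",o)
```

```text
(no output)
```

View pics/crop0.png

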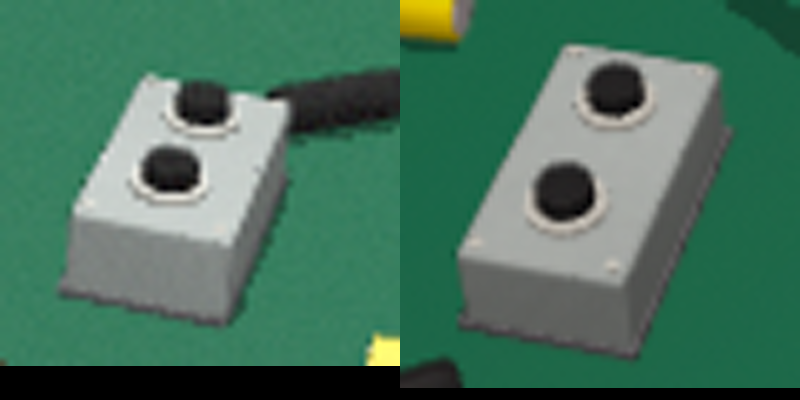

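The crop shows the grey box with two black keys at scene ≈(310,155) and (306,165), and side ≈(208,247) and (199,265).

```bash
cat > h.py <<'E'
import numpy as np
from scipy.spatial.transform import Rotation as R
def ray(c,u,v):
    f=192/np.tan(np.radians(c["vfov"]/2))
    d=R.from_euler("xyz",c["orientation"]).apply([(u-c["cx"])/f,(v-c["cy"])/f,1]);return np.array(c["position"]),d
def onz(c,u,v,z):
    p,d=ray(c,u,v);return p+d*(z-p[2])/d[2]
E
python3 - <<'E'
from h import *
from cell import ctrl
S=ctrl.camera("scene");D=ctrl.camera("side")
sc=lambda x,y:(280+x/6.667-.5,140+y/6.667-.5)
sd=lambda x,y:(170+(x-400)/5.714-.5,232+y/5.714-.5)
for c,m,k,t in[(S,sc,[(203,100),(172,166)],[(150,80),(288,100),(228,243),(75,212)]),(D,sd,[(616,86),(564,189)],[(568,45),(718,68),(628,285),(460,252)])]:
    K=np.array([onz(c,*m(*p),60)[:2] for p in k]);print("keys",K.round(1),"mid",K.mean(0).round(1),"dist",np.linalg.norm(K[0]-K[1]),"ang",np.arctan2(*(K[0]-K[1])[::-1]))
    T=np.array([onz(c,*m(*p),45)[:2] for p in t]);print("top",T.round(1),T.mean(0).round(1),[np.linalg.norm(T[i]-T[i-1]).round(1) for i in range(4)])
E
```

```text
keys [[461.1 267.8]
 [492.9 212.8]] mid [477.  240.3] dist 63.536265778929554 ang 2.094147989671768
top [[414.4 283. ]
 [470.1 320.1]
 [537.2 203.1]
 [476.3 169.3]] [474.5 243.9] [np.float64(129.4), np.float64(66.9), np.float64(134.9), np.float64(69.7)]
keys [[488.8 217.7]
 [457.4 274. ]] mid [473.1 245.8] dist 64.43001219521577 ang -1.0619422221068417
top [[538.4 204.8]
 [477.  169. ]
 [408.6 283. ]
 [473.7 318.3]] [474.4 243.8] [np.float64(130.7), np.float64(71.1), np.float64(132.9), np.float64(74.1)]
```

Emit:
carry_out(motion="-0.6 -3 0 0 0 0.12 5.4; -1.2 -6 0.5 0 0 0.24 5.4; -1.9 -9 1 0 0 0.36 5.4; -2.5 -12 1.5 0 0 0.48 5.4; -3.1 -15 2 0 0 0.6 5.4; -3.7 -18 2.5 0 0 0.72 5.4; -4.3 -21 3 0 0 0.84 5.4; -5 -24.3 3.5 0 0 0.96 5.4", newtons=60)

```text
clock: 0.92
eef_pos: [474.4, 244.2, 182.5]
ee_rot: [3.141, 0.0, -0.966]
wrist_force: [-0.0, 0.4, 0.2]
gripper_width: 53.9
```

```bash
cat >> h.py <<'E'
def delta(s,tgt,yaw,jx=True):
    M=R.from_euler("xyz",s["ee_rot"]); T=R.from_euler("xyz",[np.pi,0,yaw])
    return (M.inv().apply(np.array(tgt)-s["eef_pos"])/10).round(3),(M.inv()*T).as_rotvec().round(4)
E
python3 - <<'E'
from h import *
from cell import ctrl
s=ctrl.get_state();print(s["clock"],s["eef_pos"],s["ee_rot"],s["wrist_force"],s["gripper_width"],s["joint_positions"])
print(delta(s,[474.6,243.6,130],-1.055))
E
```

```text
0.9167 [474.38826124 244.16866708 182.48602938] [ 3.14101651e+00  2.11147292e-04 -9.66405262e-01] [-0.03389415  0.44034208  0.17877773] 53.91187457575813 [4.06072248e-01 8.97202637e-02 1.43212898e+00 9.36107416e-05
 1.62034986e+00 1.37248206e+00]
(array([0.06 , 0.012, 5.249]), array([0.0006, 0.0002, 0.0886]))
```

Emit:
carry_out(motion="0 0 1 0 0 0.05 5.4; 0.05 0 2 0 0 0.089 5.4; 0.05 0 3 0 0 0.089 5.4; 0.05 0 4 0 0 0.089 5.4; 0.05 0 5 0 0 0.089 5.4; 0.05 0 5.2 0 0 0.089 5.4; 0.05 0 5.2 0 0 0.089 5.4; 0.05 0 5.2 0 0 0.089 5.4")

```text
clock: 1.58
eef_pos: [474.9, 243.6, 130.8]
ee_rot: [3.141, 0.0, -1.056]
wrist_force: [0.1, 0.4, -0.3]
gripper_width: 54.1
```

Run:
```python
from h import *
from cell import ctrl
import cv2
o=[]
s=ctrl.get_state();print(s["clock"],s["eef_pos"],s["ee_rot"],s["wrist_force"],s["gripper_width"])
for n in["scene","side","wrist"]:
    c=ctrl.camera(n);i=c["color"][:,:,::-1]
    if n=="wrist": cv2.imwrite("pics/w1.png",i);np.save("w1.npy",c,allow_pickle=True)
    o.append(cv2.resize(i[120:200,260:340] if n=="scene" else i[200:300,160:260],(400,400),interpolation=cv2.INTER_CUBIC))
cv2.imwrite("pics/c1.png",np.hstack(o[:2]))
```

```text
1.5833 [474.90019297 243.55862665 130.79829563] [ 3.14141587e+00  1.33393070e-04 -1.05559988e+00] [ 0.10512663  0.42550583 -0.31142643] 54.147577662677364
```

View pics/w1.png

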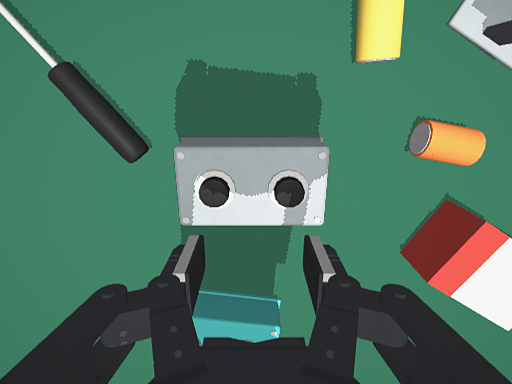

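View pics/c1.png

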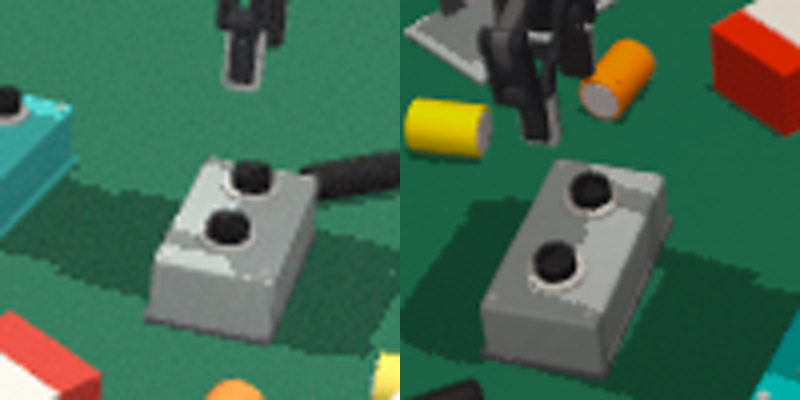

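The wrist view shows the grey box aligned with the jaws, with key tops at (213,191) and (289,191). The fingertips are near (195,240) and (313,240).

Run:
```python
from h import *
c=np.load("w1.npy",allow_pickle=True).item()
K=np.array([onz(c,u,v,60) for u,v in[(213.3,191.5),(288.8,191.5)]]);print(K.round(1),K.mean(0),np.linalg.norm(K[0]-K[1]),np.arctan2(*(K[1]-K[0])[1::-1]))
t=np.array([474.9,243.56,130.8]);M=R.from_euler("xyz",[3.1414,.0001,-1.0556])
print(M.inv().apply(K-t))
T=np.array([onz(c,u,v,0) for u,v in[(175,147),(329,147),(323,225),(180,225)]])
T=np.array([onz(c,u,v,45) for u,v in[(175,147),(329,147),(323,225),(180,225)]]);print(T.mean(0),M.inv().apply(T-t).round(1))
# fingertip extents
p,_=ray(c,0,0);f=192/np.tan(np.radians(c["vfov"]/2));Rc=R.from_euler("xyz",c["orientation"])
for a in [(x,y,z) for x in(-41,-27,27,41) for y in(0,) for z in(16,22)]:
    q=Rc.inv().apply(t+M.apply(a)-p);print(a,(q[:2]/q[2]*f+[c["cx"],c["cy"]]).round(0))
```

```text
[[461.2 273.8  60. ]
 [492.2 219.   60. ]] [476.67267681 246.4360669   60.        ] 62.92457074661348 -1.0561969730513012
[[-33.08453357  -2.99205344  70.80273369]
 [ 29.84002565  -2.95448795  70.79644847]]
[475.37047681 245.14373991  45.        ] [[-65.8 -37.6  85.8]
 [ 64.2 -37.5  85.8]
 [ 64.7  35.2  85.8]
 [-67.6  35.1  85.8]]
(-41, 0, 16) [190. 223.]
(-41, 0, 22) [192. 220.]
(-27, 0, 16) [212. 223.]
(-27, 0, 22) [213. 220.]
(27, 0, 16) [294. 223.]
(27, 0, 22) [293. 219.]
(41, 0, 16) [315. 223.]
(41, 0, 22) [313. 219.]
```

Run:
```python
from h import *
import cv2
c=np.load("w1.npy",allow_pickle=True).item()
t=np.array([474.9,243.56,130.8]);M=R.from_euler("xyz",[3.1414,.0001,-1.0556])
p,_=ray(c,0,0);f=192/np.tan(np.radians(c["vfov"]/2));Rc=R.from_euler("xyz",c["orientation"])
print(M.inv().apply(p-t))
for y in(-11,0,11):
  for z in(-30,-20,-10,0,10,20):
    for x in(-27,):
      q=Rc.inv().apply(t+M.apply((x,y,z))-p);print((x,y,z),(q[:2]/q[2]*f+[c["cx"],c["cy"]]).round(0))
i=cv2.imread("pics/w1.png")[200:340,140:370];cv2.imwrite("pics/w1c.png",cv2.resize(i,(780,475),interpolation=cv2.INTER_CUBIC))
```

```text
[   0.47536118  -82.58814903 -156.21853128]
(-27, -11, -30) [198. 244.]
(-27, -11, -20) [201. 234.]
(-27, -11, -10) [204. 226.]
(-27, -11, 0) [207. 218.]
(-27, -11, 10) [210. 212.]
(-27, -11, 20) [212. 206.]
(-27, 0, -30) [199. 263.]
(-27, 0, -20) [203. 253.]
(-27, 0, -10) [206. 243.]
(-27, 0, 0) [208. 235.]
(-27, 0, 10) [210. 228.]
(-27, 0, 20) [213. 221.]
(-27, 11, -30) [201. 281.]
(-27, 11, -20) [204. 270.]
(-27, 11, -10) [207. 260.]
(-27, 11, 0) [209. 251.]
(-27, 11, 10) [211. 243.]
(-27, 11, 20) [213. 236.]
```

View pics/w1c.png

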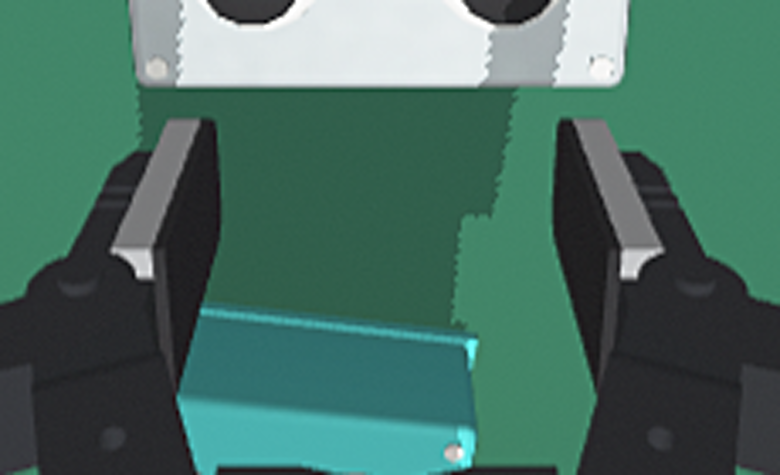

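Run:
```python
from h import *
from cell import ctrl
t=np.array([474.9,243.56,130.8]);M=R.from_euler("xyz",[3.1414,.0001,-1.0556])
for n,sg in(("scene",1),("side",-1)):
  c=ctrl.camera(n);p,_=ray(c,0,0);f=192/np.tan(np.radians(c["vfov"]/2));Rc=R.from_euler("xyz",c["orientation"])
  for z in(-30,-20,-10,0,10,20):
      q=Rc.inv().apply(t+M.apply((sg*32,0,z))-p);print(n,z,(q[:2]/q[2]*f+[c["cx"],c["cy"]]).round(1))
```

```text
scene -30 [308.6 133.4]
scene -20 [308.2 136.6]
scene -10 [307.9 139.7]
scene 0 [307.6 142.8]
scene 10 [307.3 145.8]
scene 20 [307.  148.9]
side -30 [194.4 231.9]
side -20 [194.8 235.2]
side -10 [195.3 238.5]
side 0 [195.7 241.7]
side 10 [196.1 244.9]
side 20 [196.5 248.1]
```

All three cameras put the fingertips about 18 mm behind the TCP (z≈147), whereas the stated geometry gives about z≈109. I'll come down partway, with a guard for the lower estimate, and look again.

Emit:
carry_out(motion="-0.1 -0.1 0.6 0 0 0 5.4; -0.1 -0.1 1.2 0 0 0 5.4; -0.1 -0.1 1.8 0 0 0 5.4; -0.1 -0.1 2.4 0 0 0 5.4; -0.1 -0.1 3 0 0 0 5.4; -0.1 -0.1 3.6 0 0 0 5.4; -0.1 -0.1 4 0 0 0 5.4; -0.1 -0.1 4 0 0 0 5.4")

```text
clock: 2.5
eef_pos: [474.7, 244.9, 89.7]
ee_rot: [3.14, 0.0, -1.055]
wrist_force: [-0.7, 0.4, 0.4]
gripper_width: 54.0
```

```bash
cat >> h.py <<'E'
def look(tag):
    from cell import ctrl
    import cv2
    s=ctrl.get_state();print(s["clock"],s["eef_pos"].round(2),s["ee_rot"].round(4),s["wrist_force"].round(2),s["moment"].round(3),s["gripper_width"])
    o=[]
    for n in["scene","side","wrist"]:
        c=ctrl.camera(n);i=c["color"][:,:,::-1]
        o.append(cv2.resize(i[120:200,260:340] if n=="scene" else i[200:300,160:260] if n=="side" else i[120:300,156:356],(400,400) if n!="wrist" else (600,540),interpolation=cv2.INTER_CUBIC))
    cv2.imwrite(f"pics/c{tag}.png",np.hstack(o[:2]));cv2.imwrite(f"pics/w{tag}.png",o[2])
E
python3 -c "
from h import *;look('2')"
```

```text
2.5 [474.71 244.94  89.7 ] [ 3.1399e+00  3.0000e-04 -1.0555e+00] [-0.67  0.36  0.42] [ 0.01   0.039 -0.024] 54.004269246788525
```

View pics/c2.png

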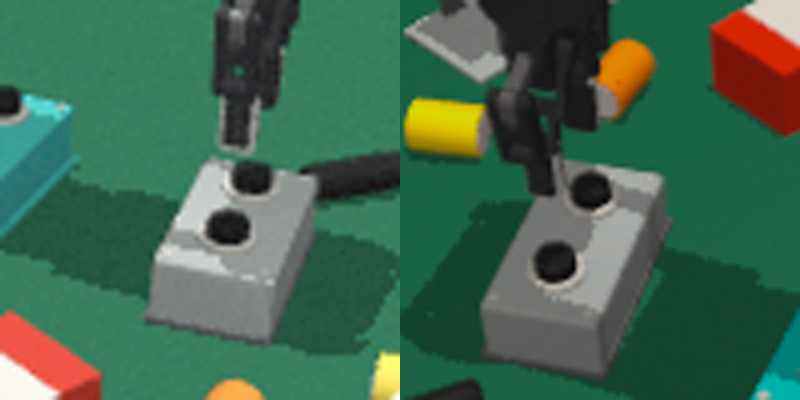

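View pics/w2.png

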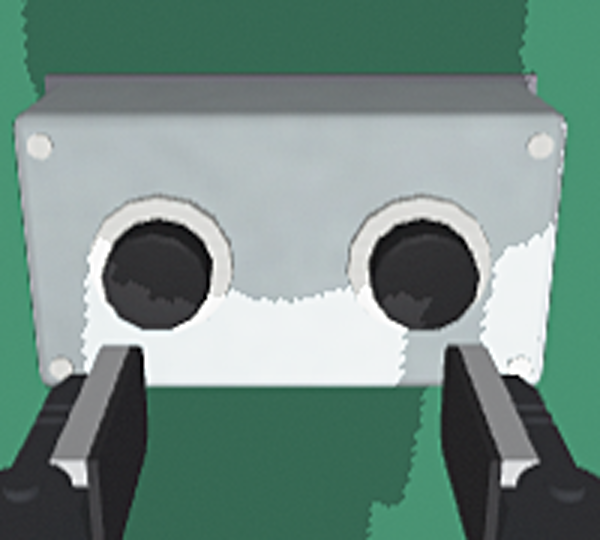

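Seen again, the tips are still about 48 mm above the keys, so the cameras' estimate holds. I'll come down another 35 mm and check again.

Emit:
carry_out(motion="0 0 0.6 0 0 0 5.4; 0 0 1.2 0 0 0 5.4; 0 0 1.8 0 0 0 5.4; 0 0 2.3 0 0 0 5.4; 0 0 2.8 0 0 0 5.4; 0 0 3.2 0 0 0 5.4; 0 0 3.5 0 0 0 5.4; 0 0 3.5 0 0 0 5.4")

```text
clock: 3.32
eef_pos: [475.1, 245.1, 55.4]
ee_rot: [3.141, 0.0, -1.055]
wrist_force: [0.0, -0.4, -0.4]
gripper_width: 53.9
```

```bash
python3 -c "
from h import *;look('3')"
```

```text
3.3167 [475.12 245.08  55.44] [ 3.1412e+00  2.0000e-04 -1.0555e+00] [ 0.05 -0.39 -0.44] [ 0.028 -0.017  0.011] 53.89831138254593
```

View pics/c3.png

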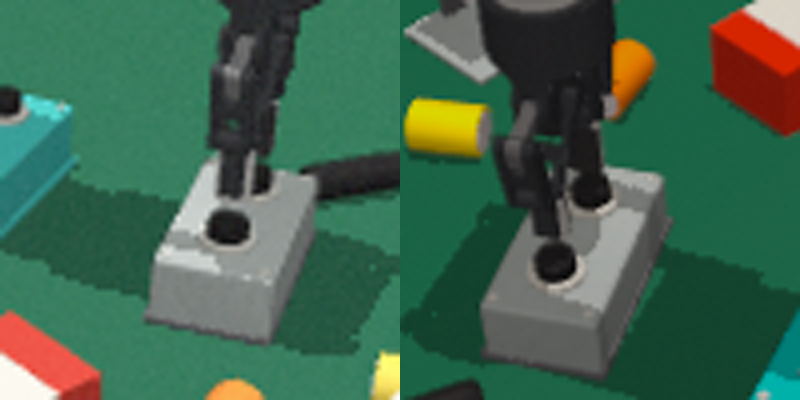

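View pics/w3.png

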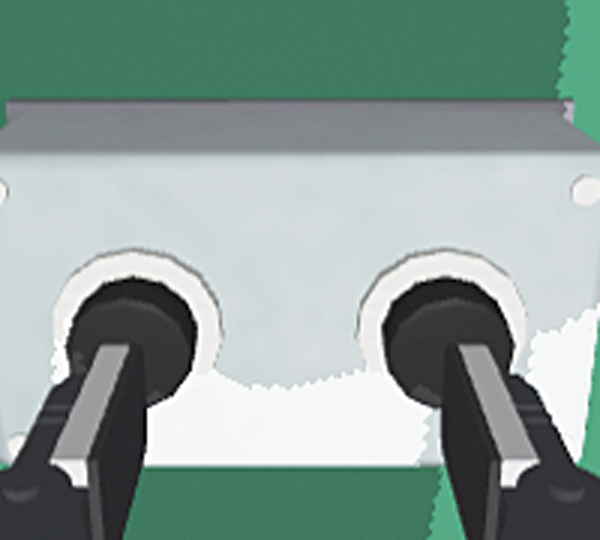

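Tips are about 12–15 mm above the keys and centred on them. I'll close the gap.

Emit:
carry_out(motion="0 0 0.2 0 0 0 5.4; 0 0 0.4 0 0 0 5.4; 0 0 0.6 0 0 0 5.4; 0 0 0.8 0 0 0 5.4; 0 0 0.9 0 0 0 5.4; 0 0 0.9 0 0 0 5.4; 0 0 0.9 0 0 0 5.4; 0 0 0.9 0 0 0 5.4")

```text
clock: 4.13
eef_pos: [475.8, 245.4, 47.7]
ee_rot: [-3.14, -0.0, -1.055]
wrist_force: [-0.3, -0.3, 0.1]
gripper_width: 54.0
```

```bash
python3 -c "
from h import *;look('4')"
```

```text
4.1333 [475.75 245.39  47.7 ] [-3.1400e+00 -1.0000e-04 -1.0554e+00] [-0.32 -0.32  0.07] [-0.015  0.042 -0.036] 54.01525724790251
```

View pics/c4.png

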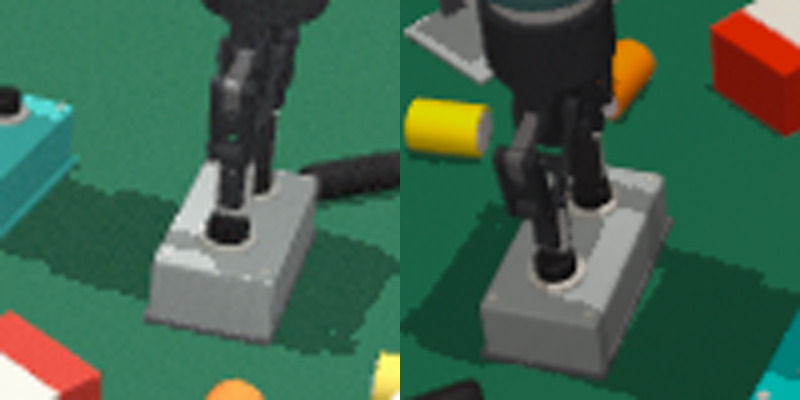

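View pics/w4.png

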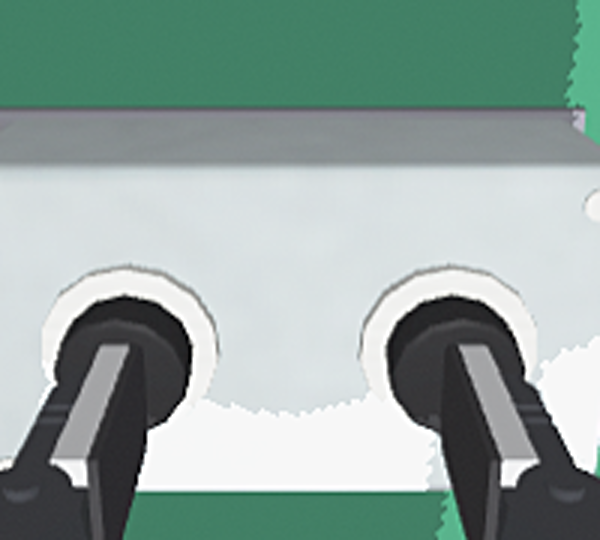

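Emit:
carry_out(motion="0 -0.15 0.1 0 0 0 5.4; 0 -0.15 0.2 0 0 0 5.4; 0 -0.15 0.4 0 0 0 5.4; 0 -0.15 0.6 0 0 0 5.4; 0 -0.15 0.8 0 0 0 5.4; 0 -0.15 0.9 0 0 0 5.4; 0 -0.15 0.9 0 0 0 5.4; 0 -0.15 0.9 0 0 0 5.4")

```text
clock: 4.95
eef_pos: [477.2, 246.2, 39.4]
ee_rot: [-3.14, -0.0, -1.055]
wrist_force: [-2.5, -1.9, 7.4]
gripper_width: 53.9
```

```bash
python3 -c "
from h import *;look('5')"
```

```text
4.95 [477.24 246.18  39.45] [-3.1396e+00 -2.0000e-04 -1.0554e+00] [-2.5  -1.86  7.4 ] [-0.257  0.487  0.039] 53.92119684559827
```

View pics/w5.png

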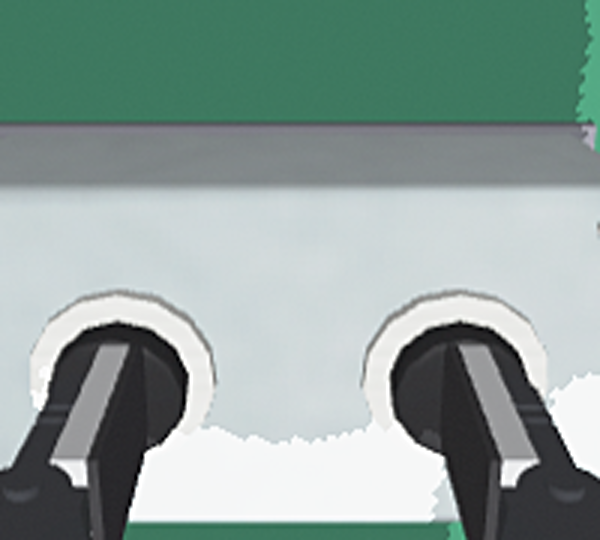

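Both keys are moving (7.4 N total). I'll press on to the stops.

Emit:
carry_out(motion="0 0 0.1 0 0 0 5.4; 0 0 0.2 0 0 0 5.4; 0 0 0.3 0 0 0 5.4; 0 0 0.4 0 0 0 5.4; 0 0 0.45 0 0 0 5.4; 0 0 0.5 0 0 0 5.4; 0 0 0.5 0 0 0 5.4; 0 0 0.5 0 0 0 5.4")

```text
clock: 5.77
eef_pos: [477.3, 246.2, 35.4]
ee_rot: [-3.14, -0.0, -1.055]
wrist_force: [-4.2, -1.7, 7.9]
gripper_width: 54.0
```

```bash
python3 -c "
from h import *;look('6')"
```

```text
5.7667 [477.26 246.2   35.38] [-3.1395e+00 -2.0000e-04 -1.0553e+00] [-4.18 -1.67  7.9 ] [-0.363  0.747 -0.015] 53.97724846225524
```

View pics/w6.png

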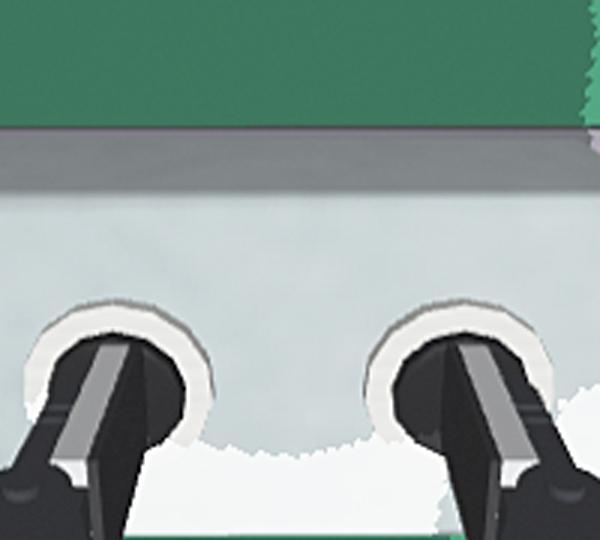

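Emit:
carry_out(motion="0 0 0.05 0 0 0 5.4; 0 0 0.1 0 0 0 5.4; 0 0 0.15 0 0 0 5.4; 0 0 0.2 0 0 0 5.4; 0 0 0.25 0 0 0 5.4; 0 0 0.3 0 0 0 5.4; 0 0 0.35 0 0 0 5.4; 0 0 0.4 0 0 0 5.4")

```text
clock: 6.58
eef_pos: [477.4, 246.3, 34.8]
ee_rot: [-3.139, -0.0, -1.055]
wrist_force: [-14.5, -7.3, 29.5]
gripper_width: 53.6
```

```bash
cat >> h.py <<'E'
def feed(tag):
    from cell import ctrl
    import cv2
    S=ctrl.camera("scene")["color"][185:285,260:375,::-1];D=ctrl.camera("side")["color"][145:225,150:260,::-1]
    cv2.imwrite(f"pics/f{tag}.png",np.hstack([cv2.resize(x,(400,340),interpolation=cv2.INTER_CUBIC) for x in(S,D)]))
E
python3 -c "
from h import *;look('7');feed('7')"
```

```text
6.5833 [477.39 246.28  34.83] [-3.1393e+00 -4.0000e-04 -1.0553e+00] [-14.54  -7.3   29.49] [-1.167  2.582  0.034] 53.6267033872111
```

View pics/w7.png

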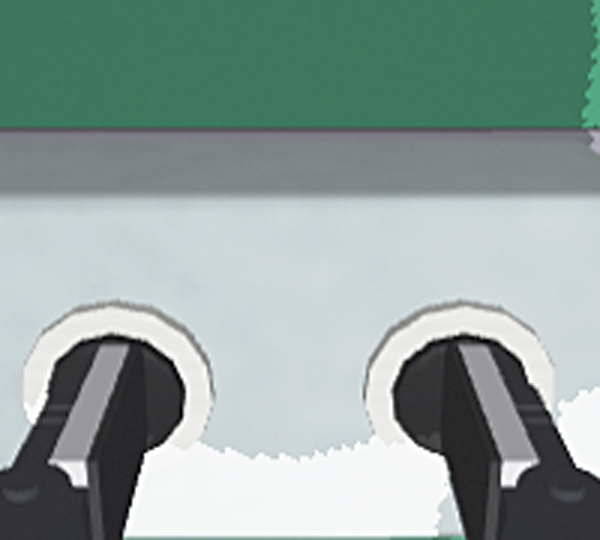

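View pics/f7.png

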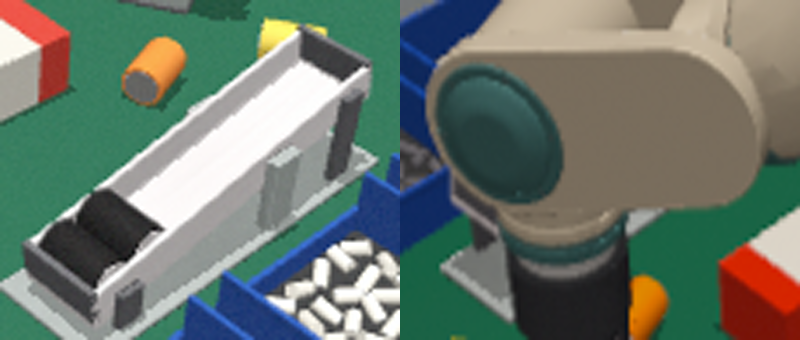

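Force rose to 29 N with no further travel, so both keys are on their stops. The feeder view shows both black capacitors at the low end, at about (80,250) and (120,220) in the left panel. I'll hold and check that they are still.

Emit:
carry_out(motion="0 0 0.2 0 0 0 5.4; 0 0 0.2 0 0 0 5.4; 0 0 0.2 0 0 0 5.4; 0 0 0.2 0 0 0 5.4; 0 0 0.2 0 0 0 5.4; 0 0 0.2 0 0 0 5.4; 0 0 0.2 0 0 0 5.4; 0 0 0.2 0 0 0 5.4")

```text
clock: 7.5
eef_pos: [477.5, 246.3, 34.9]
ee_rot: [-3.139, -0.001, -1.055]
wrist_force: [-8.6, -3.9, 15.6]
gripper_width: 54.3
```

```bash
python3 -c "
from h import *;look('8');feed('8')
import cv2
a=cv2.imread('pics/f7.png');b=cv2.imread('pics/f8.png');print(cv2.absdiff(a,b)[:,:400].max())"
```

```text
7.5 [477.45 246.28  34.94] [-3.1391e+00 -5.0000e-04 -1.0552e+00] [-8.61 -3.91 15.61] [-0.629  1.481  0.025] 54.30858767194445
18
```

View pics/f8.png

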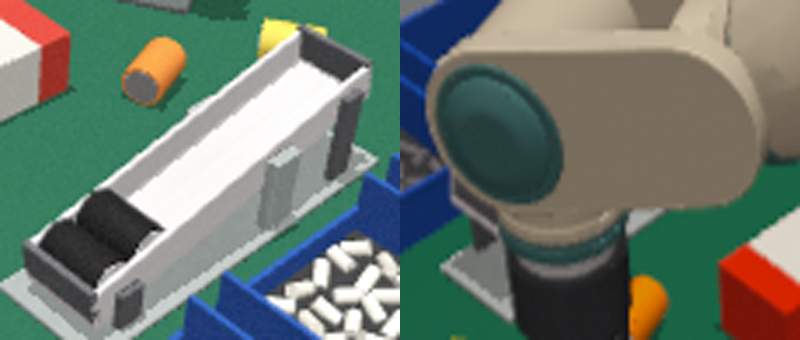

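View pics/c8.png

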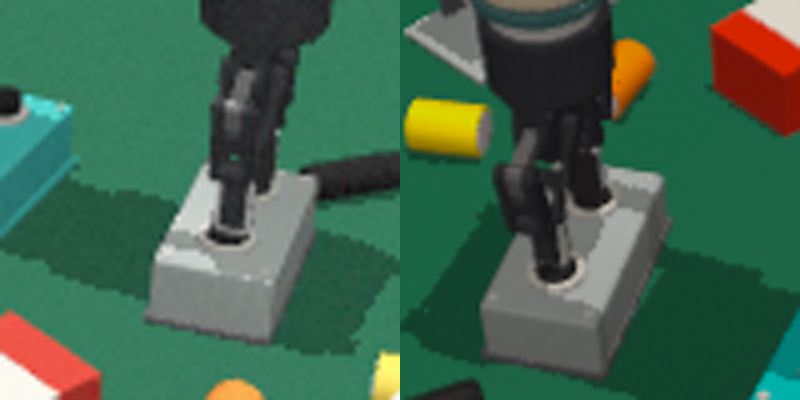

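Nothing in the feeder changed over 0.9 s (image difference at noise level), and both keys are still down. I'll hold a little longer, then lift straight up.

Emit:
carry_out(motion="0 0 0.15 0 0 0 5.4; 0 0 0.15 0 0 0 5.4; 0 0 0.15 0 0 0 5.4; 0 0 0.15 0 0 0 5.4; 0 0 0.15 0 0 0 5.4; 0 0 0.15 0 0 0 5.4; 0 0 0.15 0 0 0 5.4; 0 0 0.15 0 0 0 5.4")

```text
clock: 8.42
eef_pos: [477.4, 246.3, 35.0]
ee_rot: [-3.139, -0.001, -1.055]
wrist_force: [-7.0, -3.5, 12.7]
gripper_width: 54.4
```

Emit:
carry_out(motion="0 0 -0.5 0 0 0 5.4; 0 0 -1.5 0 0 0 5.4; 0 0 -3 0 0 0 5.4; 0 0 -4.5 0 0 0 5.4; 0 0 -6 0 0 0 5.4; 0 0 -8 0 0 0 5.4; 0 0 -10 0 0 0 5.4; 0 0 -12 0 0 0 5.4")

```text
clock: 9.08
eef_pos: [477.0, 246.1, 156.1]
ee_rot: [-3.139, -0.001, -1.055]
wrist_force: [0.4, -0.0, 0.0]
gripper_width: 53.8
```

Emit:
carry_out(motion="0 0 -1.5 0 0 0 5.4; 0 0 -3 0 0 0 5.4; 0 0 -4 0 0 0 5.4; 0 0 -4 0 0 0 5.4; 0 0 -4 0 0 0 5.4; 0 0 -4 0 0 0 5.4; 0 0 -4 0 0 0 5.4; 0 0 -4 0 0 0 5.4")

```text
clock: 9.75
eef_pos: [476.5, 245.9, 194.9]
ee_rot: [-3.141, -0.0, -1.055]
wrist_force: [-0.2, -0.5, -0.0]
gripper_width: 54.0
```

```bash
python3 -c "
from h import *;look('9');feed('9')
from cell import ctrl
import cv2
cv2.imwrite('pics/s9.png',ctrl.camera('scene')['color'][:,:,::-1])
cv2.imwrite('pics/d9.png',ctrl.camera('side')['color'][:,:,::-1])"
```

```text
9.75 [476.47 245.9  194.9 ] [-3.1414e+00 -3.0000e-04 -1.0551e+00] [-0.16 -0.49 -0.01] [ 0.02  -0.041 -0.018] 54.01291171034825
```

View pics/f9.png

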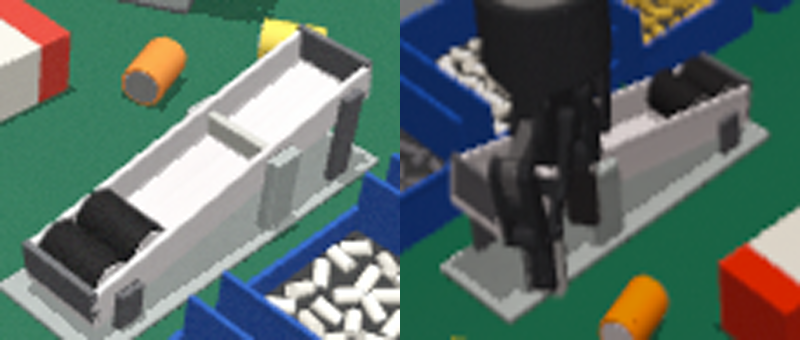

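View pics/c9.png

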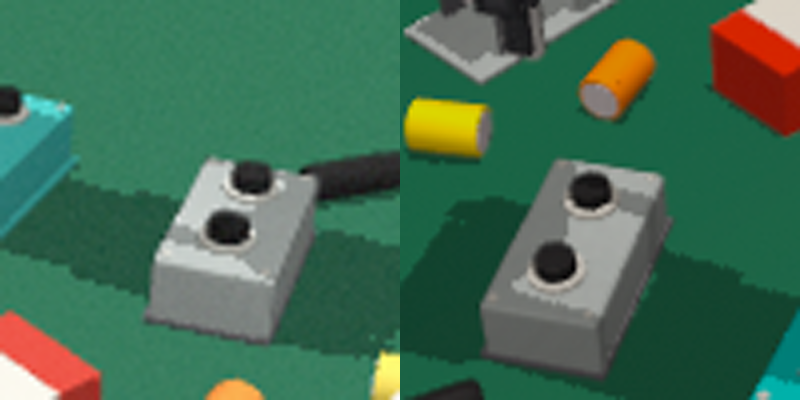

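View pics/s9.png

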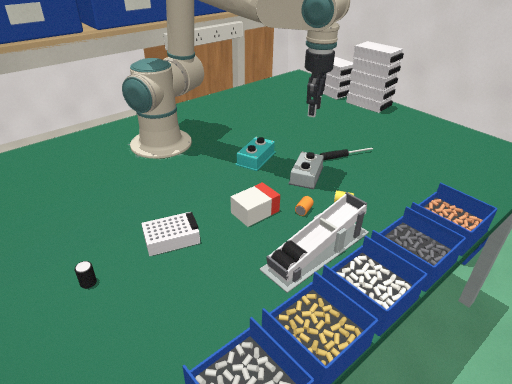

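Both keys are up, at the same pixels as before. The stop bar has risen again at (235,135) in the feeder crop, and both capacitors rest at the low end, at scene ≈(283,262) and (294,251). Bystanders haven't moved and the hand is clear, so I'm handing in.

```bash
python3 -c "
from cell import ctrl
print(ctrl.finish_job())"
```

```text
the job is handed in; nothing more can be done
None
```

Both capacitors are released and lie at the low end of the lane, and I handed the job in at about 9.8 s of the 48 s allowed. I pressed the two keys of the grey box together to their stops and held them about 2 s. They stayed down until both capacitors had been still for about 1 s. Then I lifted straight up and clear.

**Last checks:**
- **Keys and stop bar:** both keys are back up, and the stop bar has risen behind the capacitors.
- **Capacitors:** both rest against the low end. I judged this from the pictures and did not measure their positions.
- **Bystanders:** the scene picture shows everything else in place, and the wrist force is about zero.

**Disagreements and limits:**
- **Fingertip height:** the cameras put the fingertips about 18 mm behind the TCP, not ahead of it as stated. Contact confirmed the cameras, so I worked from the pictures and the force reading.
- **Wrist camera:** it placed the keys about 3 mm from where the other two cameras did, which was within the key size.
- **Force:** it peaked at about 30 N vertically at the stops, more than the keys need, with up to 16 N sideways.
- **Key timing:** I had no direct reading of key travel. That they moved together rests on the level hand, the pictures and the gate opening.

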